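# Third hand: charger cover pressed on its sprung bed

## Task

Pick up the loose charger cover by its grey battery dock, lower it over the two locating pins of the charger's lower half (big hole on the big brass pin) until it lies flush on the white sprung bed, then press it down steadily with about 10 N so that a colleague can drive the screws. Never push the bed down to its bottom stop, and leave the other things on the bench where they are. Finish while still holding the cover pressed down: do not let go.

Things in the scene. Friction and masses are not known exactly. Their poses are not given: they have to be found in the camera images.
- cover: loose charger cover, 0.2 to 0.32 kg: black plate 100 x 150 x 8 mm (x, y, z) with an orange edge, and on its middle a grey/black battery dock block 40 (x) x 60 (y) x 36 mm high, top 44 mm above the underside; grip the dock across its 40 mm (fingers closing along the cover's x). It lies dock up on the bench. Origin: centre of the plate's underside; z up, y towards the big hole
- big_hole (a point): centre of the big through hole (16.5 mm) on the underside of the cover, 60 mm from its centre at +y
- small_hole (a point): centre of the small through hole (11.5 mm) on the underside of the cover, 60 mm from its centre at -y
- base: lower half of the charger, fixed to the bench: black shell 130 x 180 mm (x, y), walls 34 mm high with orange rim, two upright pins at y = +60 (big) and -60 mm (small), straight up to 65 mm and tapered to 77 mm above the bench. Origin: centre of its underside on the bench; z up. The mounted cover's axes agree with the base's axes
- big_pin (a point): tip of the big brass pin, 13 mm diameter, 77 mm above the bench
- small_pin (a point): tip of the small steel pin, 8 mm diameter, 77 mm above the bench
- bed_top (a point): centre of the top face of the white sprung bed, 90 x 150 mm, between the walls with the pins passing through it; 52 mm above the bench when unloaded; its x, y, z axes are those of the base
- bed (a joint): how far the bed is pressed down, m: 0 at rest, 0.014 at its bottom stop. It bears about 4 N (the cover's own weight does not move it), then yields 1 mm per newton: 0.004 at 8 N, 0.011 at 15 N and 0.014 at 18 N, the cover's weight of 2 to 3 N included
- screwdriver: bystander: orange-handled screwdriver 190 mm long lying between the task's things; leave alone. Its origin is on the bench, under its middle
- screw_cup: bystander: small steel cup, 48 mm wide, 35 mm high; origin under its centre
- tape: bystander: yellow roll of tape 90 mm wide, 22 mm high, lying flat; origin under its centre
- wrench: bystander: steel wrench 150 mm long, lying flat; origin under its middle
- adapter: bystander: black power adapter brick 110 x 55 x 33 mm with a white label; origin under its centre

How it is judged:
On the way, in this order (a step that is already met when the one before it is completed fails the run):
1. the cover is lifted clear of the bench, above the pins' height (height (world z) of cover above 0.08 m), for 0.1 s.
2. the cover is on both pins, big hole on big pin, flush on the bed (horizontal distance between big_hole and big_pin below 0.004 m and horizontal distance between small_hole and small_pin below 0.004 m and angle between the z axis of cover and the z axis of base, either way round below 0.06 rad and z of cover in the frame of bed_top below 0.003 m), for 0.1 s.
At the end, for the whole second after the job is handed in: The cover sits on both pins (holes within 4 mm of the right pins), flush on the bed (within 3 mm and 0.06 rad), still, and the robot is still holding it there: cover bears on the bed with 8 to 15 N (bed 3 to 12 mm down), the fingers touching the cover with more than 2 N (all of step 2 and contact force between cover and bed between 8 and 15 N and value of joint bed between 0.003 and 0.012 m and contact force between the fingers and cover above 2 N and linear speed of cover below 0.01 m/s); the arm keeps its last pose, push and grip.
It fails at once if the bed is pushed to its bottom stop (value of joint bed above 0.0135 m).
It fails at once if a bystander is disturbed (moved more than 25 mm) (distance of any of screwdriver, screw_cup, tape, wrench, adapter from where it was at the start of the episode above 0.025 m).
It also fails if it takes over 48 s, if anything falls off the work surface, if the arm or the gripper's body presses on something with over 40 N, if the wrist force passes 120 N, or if a joint passes its speed limit or range.

## Robot

A 7-joint arm with a two-finger parallel gripper is mounted at the origin on the work surface. World frame = base frame: x ahead of the robot, y to its left, z up, the work surface at z = 0. Lengths are in m, angles in rad, forces in N, time in s.
With the tool pointing down it reaches from about 0.4 to 0.85 m from the base axis. Payload 10.4 kg.
Tool frame: the origin (TCP) lies midway between the tips of the shut fingers; the grasp point (between the pads) lies 19 mm behind it; z points along the fingers, y is the direction in which the jaws open and shut (so a half turn about z gives the same grasp; the last joint's range is limited). The gripper opens to 85 mm and grips with 20 to 120 N. Pads are 22 mm wide; open, the fingers measure 114 mm over their backs; the gripper's body (76 mm by 85 mm) begins 54 mm behind the grasp point. The pads swing forward as they close: fully open they stand 13 mm farther back than shut.
Start: joints at [1.185, 0.332, -0.065, 1.46, 0.022, 1.35, -0.088], TCP at [0.222, -0.584, 0.231] pointing down, gripper open.
Joint ranges: [-2.6, 2.6], [-0.5, 2.12], [-1.47, 1.34], [0.16, 2.42], [-1.27, 4.41], [0.06, 2.06], [-2.6, 2.6]. Speed limits (rad/s): [2.22, 2.22, 2.79, 2.79, 3.14, 3.14, 3.14].

## Interface

Orientations are given as a unit quaternion [x, y, z, w].
In Python, from workcell import manip, camera, camera_info, workorder, nets gives the robot as it stands.
- The arm moves only by the tool apply_moves, never from a script. Its argument "commands" is a list of rows, each a list of 5 numbers: the shift along the tool's x, y, z in m, then the turn about the tool's z in degrees, then the gripper command: -1 is fully open, 1 is shut, values between are in proportion. A call has 1 to 5 rows; each row shifts and turns the pose as measured when the row begins, along the tool's axes as they then stand; what a row does not reach is not made up. A row lasts 1/12 s, in which the tool goes at most 41.7 mm and 7.16 degrees, less where a joint would pass 70% of its speed; a pose out of reach is approached as far as the arm can. A call is refused whole if a number of a shift passes 0.0417 or a number of a turn 7.16, either way. A call with a gripper value outside its range is refused whole. The fingers move at their own pace and stop on an object; "squeeze" is the grip in N (left out, the last holds). Time passes only in rows, so rows that do not move let the fingers close. It gives the time, the measured TCP pose, the force and the opening at its end, in the units of the state.
- manip.get_obs(): the state, without advancing time (a new reading comes with each control period).
- camera(name): name is "scene" or "top" or "wrist"; returns (picture, depth): 480x640x3 uint8, red, green, blue; 480x640 float32, m along the optical axis (not along the pixel's ray), 0 where there is no reading.
- camera_info(name): a dict with "camera_matrix" (3x3 intrinsics, pixels), "xyz" and "rotation" of the camera in the world; the wrist camera has in their place "T_tool_cam" (4x4, takes a point from camera to tool coordinates, whose origin is the TCP and whose axes are the flange's). Camera axes: x right, y down, z forward; pixel columns grow to the right and rows downward; lengths in m; the calibration is good to about 2 mm. A picture is of the moment at which its call begins: read the wrist's pose just before it. camera_info takes no time and is no camera call.
- workorder.hand_in(): hands the job in, once; it reports no verdict.
Trained networks look in the newest picture that a camera, given by its name, has taken for a name from the list of things; names that differ only in an ending like _2 or _b are one class to them, and where a whole thing is asked for, a point or a joint stands for the part that bears it (a point fixed in the world has none). Each returns a list of dicts, best first, with "conf" (0 to 1); they miss things now and then, are a little off and sometimes report something else, mostly with a low value. They report only what shows in the picture. A call takes as long as a camera call.
- nets.look_for(camera, thing): "rect" ([left, top, width, height] in pixels, round what is visible of it).
- nets.place_of(camera, thing): "xy" ([column, row] in pixels: a listed point, or the origin of a listed thing).
The state is a dict: "clock": time; "joint_pos": joint angles; "joint_velocities": joint speeds; "tau": joint torques, N m; "position": TCP position; "ee_rot": TCP orientation; "ft_force": force on the tool from outside, world axes, zero at the start; "torque": the same for the moment, N m; "grip_width": opening from 0.0 (shut) to 1.0 (fully open).
Only numpy, scipy, OpenCV 4.12 (cv2) and the standard library are available. Lean on these libraries where they do the work, as an engineer would, in place of code of your own. Each camera call takes 0.05 s, during which the arm holds its last target. There are 200 camera calls.

## Working session

There is one attempt and no reset: what is moved stays moved. The work goes in short steps, Python scripts to look and compute and a tool call to move; the robot and the scene stay as the last step left them, time stands still between calls to the robot, and variables do not carry over. Pictures are saved under pics/ and viewed, about 8 in all and at most 12, crops included, and the job is handed in when it is done.

Besides the shell and the picture viewer there is one more tool, called in YAML: its name, and indented under it one key for each argument. apply_moves: Moves the arm, as the interface text tells. Its arguments: {"type":"object","properties":{"commands":{"type":"array","items":{"type":"array","items":{"type":"number"}}},"squeeze":{"type":"number"}},"required":["commands"]}

```bash
mkdir -p pics; cat > h.py <<'E'
import numpy as np, cv2
from scipy.spatial.transform import Rotation as R
from workcell import manip, camera, camera_info, workorder, nets
def cam_pose(n,obs=None):
    ci=camera_info(n); K=np.array(ci["camera_matrix"])
    if "T_tool_cam" in ci:
        o=obs or manip.get_obs(); T=np.eye(4); T[:3,:3]=R.from_quat(o["ee_rot"]).as_matrix(); T[:3,3]=o["position"]
        T=T@np.array(ci["T_tool_cam"]); return K,T[:3,:3],T[:3,3]
    r=np.array(ci["rotation"]); 
    r=R.from_quat(r).as_matrix() if r.shape==(4,) else r
    return K,r,np.array(ci["xyz"])
def ray(n,px,z,P):
    K,r,t=P; d=r@np.linalg.inv(K)@np.array([px[0],px[1],1.]); return t+d*(z-t[2])/d[2]
def cloud(dep,P):
    K,r,t=P; v,u=np.indices(dep.shape); q=np.stack([(u-K[0,2])/K[0,0]*dep,(v-K[1,2])/K[1,1]*dep,dep],-1); return q@r.T+t
E
python3 - <<'E'
from h import *
np.set_printoptions(precision=4,suppress=True)
print(manip.get_obs())
ims=[]
for n in ["top","scene"]:
    P=cam_pose(n); im,d=camera(n); cv2.imwrite(f"pics/{n}1.png",im[...,::-1]); np.save(f"{n}d.npy",d)
    print(n,P[2],P[1].tolist(),P[0].tolist())
    for th,z in [("cover",0),("big_hole",0.),("small_hole",0.),("base",0),("big_pin",.077),("small_pin",.077),("bed_top",.052),("screwdriver",0),("screw_cup",0),("tape",0),("wrench",0),("adapter",0)]:
        for q in nets.place_of(n,th)[:2]: print(n,th,np.round(q["xy"]),round(q["conf"],2),ray(n,q["xy"],z,P)[:2])
E
```

```text
{'clock': 0.0, 'joint_pos': array([ 1.1854,  0.3329, -0.0647,  1.461 ,  0.0216,  1.3499, -0.0885]), 'joint_velocities': array([-0.0012,  0.0012, -0.0007,  0.0009, -0.0006,  0.0012,  0.0004]), 'tau': array([ -0.0004, -62.5441,   0.0495, -39.1605,   0.0163,   0.0098,
        -0.    ]), 'position': array([ 0.2217, -0.584 ,  0.2305]), 'ee_rot': array([ 0.9836,  0.1804, -0.0002, -0.0007]), 'ft_force': array([ 0.2305, -0.1993, -0.1143]), 'torque': array([ 0.0146, -0.0059, -0.0111]), 'grip_width': 0.9979000776167701}
top [ 0.383  -0.0185  1.4305] [[-0.002249105567454315, -0.988878802643468, 0.1487066078107065], [-0.9999963053433688, 0.001997063797955798, -0.0018441897404146423], [0.0015267035593730244, -0.14871020616826447, -0.988879640683149]] [[603.794184802877, 0.0, 328.141781646956], [0.0, 603.794184802877, 235.12256246866906], [0.0, 0.0, 1.0]]
top cover [419. 270.] 0.86 [ 0.5139 -0.2366]
top big_hole [396. 268.] 0.71 [ 0.519  -0.1832]
top small_hole [445. 275.] 0.95 [ 0.5028 -0.2973]
top base [221. 261.] 0.63 [0.5359 0.2339]
top base [447. 276.] 0.44 [ 0.4993 -0.3039]
top big_pin [188.
[... 844 characters left out ...]
 224.] 0.87 [ 0.5285 -0.1731]
scene big_hole [444. 247.] 0.47 [0.5036 0.2367]
scene small_hole [214. 206.] 0.91 [ 0.501  -0.2973]
scene base [442. 260.] 0.69 [0.5385 0.2359]
scene big_pin [480. 239.] 0.89 [0.5276 0.2992]
scene small_pin [415. 240.] 0.9 [0.56   0.1729]
scene bed_top [444. 250.] 0.66 [0.5538 0.233 ]
scene screwdriver [333. 248.] 0.87 [0.5594 0.0019]
scene screwdriver [419. 238.] 0.26 [0.4916 0.1813]
scene screw_cup [345. 195.] 0.88 [ 0.4001 -0.007 ]
scene tape [147. 210.] 0.77 [ 0.5466 -0.4463]
scene tape [214. 208.] 0.55 [ 0.5062 -0.295 ]
scene wrench [525. 277.] 0.81 [0.5451 0.4073]
scene adapter [417. 242.] 0.66 [0.5032 0.1769]
scene adapter [325. 338.] 0.65 [0.7734 0.0343]
```

View pics/top1.png

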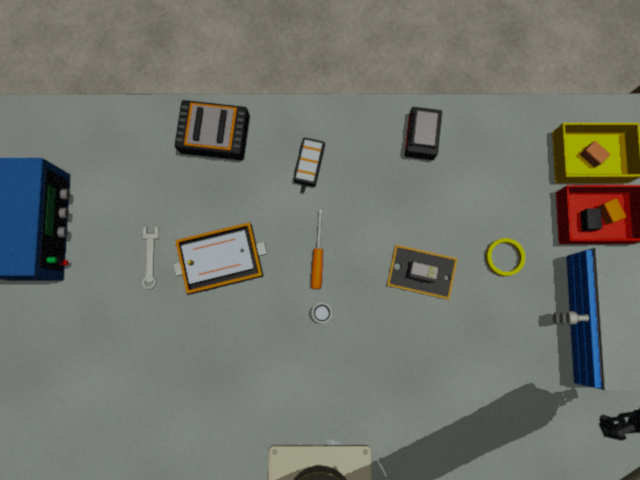

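```bash
python3 - <<'E'
from h import *
np.set_printoptions(precision=4,suppress=True)
P=cam_pose("top"); d=np.load("topd.npy"); c=cloud(d,P)
im=cv2.imread("pics/top1.png")
def rect(m,n):
    m=m&(d>0); p=c[m]; 
    if len(p)<10: print(n,len(p));return
    r=cv2.minAreaRect(p[:,:2].astype(np.float32)*1000); print(n,len(p),np.round(r[0],1),np.round(r[1],1),round(r[2],1),p[:,2].mean())
x,y,z=c[...,0],c[...,1],c[...,2]
cov=(abs(x-.515)<.11)&(abs(y+.235)<.11)
rect(cov&(z>.036)&(z<.06),"dock")
rect(cov&(z>.004)&(z<.015),"plate")
b=(abs(x-.54)<.13)&(abs(y-.235)<.13)
rect(b&(z>.046)&(z<.057),"bed"); rect(b&(z>.027)&(z<.04),"rim")
rect(b&(z>.06)&(y>.235),"bigpin");rect(b&(z>.06)&(y<.235),"smallpin")
E
```

```text
dock 475 [ 508.9 -243.2] [62.1 41.5] 77.2 0.04389492896535043
plate 2382 [ 514.7 -235. ] [219.7 218.6] 89.9 0.007767896017568918
bed 2356 [540.8 234.2] [ 90.8 150.3] 13.5 0.05133914695686972
rim 894 [540.8 234.2] [131.6 181. ] 13.6 0.03385145219354528
bigpin 27 [516.4 278.6] [39.5 11. ] 54.1 0.07214541666319067
smallpin 10 [553.9 175.8] [4.1 7. ] 12.4 0.06865247915998744
```

The picture shows the cover at about (422,272) with its big hole on the left at (397,267). The base is at (219,258) with the brass pin at (190,262), and the screwdriver and cup lie between them. From depth, the cover is at (509,-243) mm with yaw -12.8°, and the base is at (541,234) mm with yaw +13.5°. I'll turn first, then fly over the cover.

apply_moves:
  commands:
    - [0,0,0,-7,-1]
    - [0,0,0,-7,-1]
    - [0,0,0,-7,-1]
    - [0,0,0,-7,-1]
    - [0,0,0,-7,-1]
  squeeze: 80

```text
clock: 1.72
position: [0.222, -0.5843, 0.2314]
ee_rot: [0.881, 0.473, -0.0, 0.0]
ft_force: [-0.2, -0.4, -0.1]
grip_width: 1.0
```

apply_moves:
  commands:
    - [0,0,0,-7,-1]
    - [0,0,0,-7,-1]
    - [0,0,0,-7,-1]
    - [0,0,0,-4,-1]

```text
clock: 2.05
position: [0.222, -0.5843, 0.2314]
ee_rot: [0.752, 0.659, -0.0, 0.0]
ft_force: [0.1, -0.4, 0.4]
grip_width: 1.002
```

```bash
cat >> h.py <<'E'
def plan(xy,yaw,z=None):
    "remaining shift in tool axes (mm) and turn about tool z (deg); yaw = world heading of tool y"
    o=manip.get_obs(); M=R.from_quat(o["ee_rot"]).as_matrix(); p=np.array(o["position"])
    g=np.array([*xy,p[2] if z is None else z]); h=np.degrees(np.arctan2(M[1,1],M[0,1]))
    print("t",round(o["clock"],2),"pos",np.round(p,4),"shift mm",np.round(M.T@(g-p)*1000,1),"heading",round(h,2),"turn",round(-(yaw-h),2),"tilt",np.round(np.degrees(np.arccos(-M[2,2])),2),"F",np.round(o["ft_force"],1),"w",round(o["grip_width"],3))
E
python3 -c "
from h import *
plan((.509,-.243),-12.8,.012)"
```

```text
t 2.05 pos [ 0.222  -0.5843  0.2314] shift mm [376.4 239.3 219.3] heading -7.61 turn 5.19 tilt 0.02 F [ 0.1 -0.4  0.4] w 1.002
```

apply_moves:
  commands:
    - [0.028,0.018,0.005,5,-1]
    - [0.032,0.0175,0.005,0,-1]
    - [0.032,0.0175,0.005,0,-1]
    - [0.032,0.0175,0.005,0,-1]
    - [0.032,0.0175,0.005,0,-1]

```text
clock: 2.47
position: [0.3343, -0.452, 0.2052]
ee_rot: [0.783, 0.622, -0.003, 0.001]
ft_force: [1.1, -0.6, -0.1]
grip_width: 0.998
```

apply_moves:
  commands:
    - [0.032,0.0175,0.005,0,-1]
    - [0.032,0.0175,0.005,0,-1]
    - [0.032,0.0175,0.005,0,-1]
    - [0.032,0.0175,0.005,0,-1]

```text
clock: 2.8
position: [0.435, -0.3378, 0.1845]
ee_rot: [0.783, 0.621, -0.003, 0.002]
ft_force: [1.3, -0.5, 0.6]
grip_width: 1.0
```

```bash
python3 -c "
from h import *
plan((.509,-.243),-12.8,.012)"
```

```text
t 2.8 pos [ 0.435  -0.3378  0.1845] shift mm [110.4  50.5 171.7] heading -13.16 turn -0.36 tilt 0.42 F [ 1.3 -0.5  0.6] w 1.0
```

apply_moves:
  commands:
    - [0.032,0.015,0.005,0,-1]
    - [0.032,0.015,0.005,0,-1]
    - [0.03,0.013,0.0,0,-1]
    - [0.012,0.006,0,0,-1]
    - [0,0,0,0,-1]

```text
clock: 3.22
position: [0.5143, -0.2318, 0.173]
ee_rot: [0.78, 0.626, -0.001, 0.002]
ft_force: [-0.5, 0.5, 0.1]
grip_width: 1.0
```

```bash
python3 - <<'E'
from h import *
np.set_printoptions(precision=4,suppress=True)
plan((.509,-.243),-12.8,.012)
P=cam_pose("wrist"); im,d=camera("wrist"); cv2.imwrite("pics/w1.png",im[...,::-1])
c=cloud(d,P); x,y,z=c[...,0],c[...,1],c[...,2]
m=(d>0)&(abs(x-.515)<.1)&(abs(y+.235)<.1)
for n,a,b in [("dock",.038,.055),("plate",.004,.016)]:
    p=c[m&(z>a)&(z<b)]
    if len(p)>9: r=cv2.minAreaRect(p[:,:2].astype(np.float32)*1000); print(n,len(p),r,p[:,2].mean())
for th in ["big_hole","small_hole"]:
    for q in nets.place_of("wrist",th)[:2]: print(th,np.round(q["xy"]),q["conf"],ray("wrist",q["xy"],0.008,P)[:2])
E
```

```text
t 3.22 pos [ 0.5143 -0.2318  0.173 ] shift mm [-11.4  -3.1 161. ] heading -12.53 turn 0.27 tilt 0.26 F [-0.5  0.5  0.1] w 1.0
dock 3698 ((507.9219665527344, -241.50234985351562), (62.69340133666992, 40.673614501953125), 77.11840057373047) 0.04448159588909897
plate 13764 ((507.81427001953125, -241.55819702148438), (150.4207305908203, 100.36367797851562), 77.03450012207031) 0.008371075397758772
big_hole [307. 161.] 0.61 [ 0.5202 -0.185 ]
small_hole [306. 283.] 0.95 [ 0.4942 -0.2959]
```

View pics/w1.png

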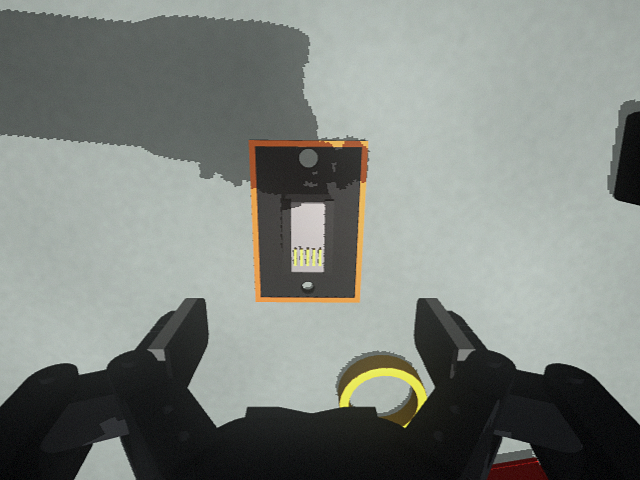

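The wrist picture shows the whole cover with its big hole at (308,158), towards world +y, and its small hole at (307,287). The refined cover pose is (508,-242) mm, yaw -12.9°. I'll correct and descend.

apply_moves:
  commands:
    - [-0.01,-0.004,0.02,0.4,-1]
    - [0,0,0.025,0,-1]
    - [0,0,0.025,0,-1]
    - [0,0,0,0,-1]

```text
clock: 3.7
position: [0.5025, -0.255, 0.1031]
ee_rot: [0.787, 0.616, -0.003, 0.005]
ft_force: [-0.4, 0.4, -0.7]
grip_width: 0.999
```

```bash
python3 -c "
from h import *
plan((.508,-.242),-12.9,.012)"
```

```text
t 3.7 pos [ 0.5025 -0.255   0.1031] shift mm [15.   1.7 90.9] heading -13.9 turn -1.0 tilt 0.71 F [-0.4  0.4 -0.7] w 0.999
```

apply_moves:
  commands:
    - [0.014,0.0015,0,-1,-1]
    - [0,0,0,0,-1]
    - [0,0,0,0,-1]

```text
clock: 3.95
position: [0.5059, -0.245, 0.1048]
ee_rot: [0.784, 0.621, -0.004, 0.006]
ft_force: [0.2, -1.3, 0.4]
grip_width: 1.001
```

```bash
python3 -c "
from h import *
plan((.508,-.242),-12.9,.012)"
```

```text
t 3.95 pos [ 0.5059 -0.245   0.1048] shift mm [ 4.6  1.  92.7] heading -13.2 turn -0.3 tilt 0.77 F [ 0.2 -1.3  0.4] w 1.001
```

apply_moves:
  commands:
    - [0.004,0.001,0.02,-0.3,-1]
    - [0,0,0.02,0,-1]
    - [0,0,0.012,0,-1]
    - [0,0,0,0,-1]

```text
clock: 4.28
position: [0.5115, -0.2446, 0.0577]
ee_rot: [0.782, 0.623, -0.002, 0.011]
ft_force: [0.1, 0.1, -0.3]
grip_width: 1.002
```

```bash
python3 -c "
from h import *
plan((.508,-.242),-12.9,.012)"
```

```text
t 4.28 pos [ 0.5115 -0.2446  0.0577] shift mm [ 2.5 -4.6 45.6] heading -12.95 turn -0.05 tilt 1.23 F [ 0.1  0.1 -0.3] w 1.002
```

apply_moves:
  commands:
    - [0.0025,-0.0045,0.01,0,-1]
    - [0,0,0.01,0,-1]
    - [0,0,0.005,0,-1]
    - [0,0,0,0,-1]

```text
clock: 4.62
position: [0.5088, -0.2424, 0.0333]
ee_rot: [0.782, 0.623, -0.001, 0.012]
ft_force: [-0.5, 0.3, 0.9]
grip_width: 1.006
```

```bash
python3 -c "
from h import *
plan((.508,-.242),-12.9,.012)
o=manip.get_obs();print(R.from_quat(o['ee_rot']).as_matrix().round(3))"
```

```text
t 4.62 pos [ 0.5088 -0.2424  0.0333] shift mm [ 0.5 -1.3 21.3] heading -12.98 turn -0.08 tilt 1.41 F [-0.5  0.3  0.9] w 1.006
[[ 0.225  0.974  0.013]
 [ 0.974 -0.225 -0.021]
 [-0.017  0.018 -1.   ]]
```

apply_moves:
  commands:
    - [0.0005,-0.0012,0.009,0,-1]
    - [0,0,0.008,0,-1]
    - [0,0,0.002,0,-1]
    - [0,0,0,0,-1]

```text
clock: 4.95
position: [0.5084, -0.2423, 0.013]
ee_rot: [0.783, 0.622, -0.001, 0.013]
ft_force: [1.3, 0.0, 0.3]
grip_width: 1.0
```

```bash
python3 -c "
from h import *
plan((.508,-.242),-12.9,.012)"
```

```text
t 4.95 pos [ 0.5084 -0.2423  0.013 ] shift mm [ 0.2 -0.5  0.9] heading -12.99 turn -0.09 tilt 1.46 F [1.3 0.  0.3] w 1.0
```

Aligned, so I close the gripper.

apply_moves:
  commands:
    - [0,0,0,0,1]
    - [0,0,0,0,1]
    - [0,0,0,0,1]
    - [0,0,0,0,1]
    - [0,0,0,0,1]
  squeeze: 90

```text
clock: 5.37
position: [0.5094, -0.2425, 0.014]
ee_rot: [0.783, 0.622, -0.001, 0.013]
ft_force: [0.2, -0.2, -3.6]
grip_width: 0.45
```

apply_moves:
  commands:
    - [0,0,0,0,1]
    - [0,0,0,0,1]
    - [0,0,0,0,1]

```text
clock: 5.62
position: [0.5091, -0.2425, 0.0139]
ee_rot: [0.783, 0.622, -0.001, 0.013]
ft_force: [0.6, -0.0, -0.3]
grip_width: 0.452
```

```bash
python3 -c "
from h import *
plan((.508,-.242),-12.9,.012)"
```

```text
t 5.62 pos [ 0.5091 -0.2425  0.0139] shift mm [ 0.3 -1.2  1.9] heading -12.99 turn -0.09 tilt 1.52 F [ 0.6 -0.  -0.3] w 0.452
```

apply_moves:
  commands:
    - [0,0,-0.01,0,1]
    - [0,0,-0.02,0,1]
    - [0,0,-0.03,0,1]
    - [0,0,-0.03,0,1]
    - [0,0,-0.03,0,1]

```text
clock: 6.03
position: [0.5018, -0.2374, 0.1321]
ee_rot: [0.782, 0.623, -0.004, 0.006]
ft_force: [1.1, -1.2, -3.0]
grip_width: 0.453
```

apply_moves:
  commands:
    - [0,0,-0.015,0,1]
    - [0,0,0,0,1]
    - [0,0,0,0,1]

```text
clock: 6.28
position: [0.5044, -0.2377, 0.156]
ee_rot: [0.782, 0.623, -0.002, 0.01]
ft_force: [-0.4, 0.1, -3.8]
grip_width: 0.453
```

```bash
python3 - <<'E'
from h import *
np.set_printoptions(precision=4,suppress=True)
plan((.541,.234),13.5,.15)
for n in ["top","wrist"]:
    P=cam_pose(n); im,d=camera(n); cv2.imwrite(f"pics/{n}2.png",im[...,::-1])
    for th in ["cover","big_hole","small_hole","base","big_pin","small_pin"]:
        print(n,th,[(np.round(q["xy"]),round(q["conf"],2)) for q in nets.place_of(n,th)[:2]])
E
```

```text
t 6.28 pos [ 0.5044 -0.2377  0.156 ] shift mm [468.  -69.8  -2.3] heading -12.91 turn -26.41 tilt 1.21 F [-0.4  0.1 -3.8] w 0.453
top cover [(array([429., 267.]), 0.6)]
top big_hole [(array([403., 267.]), 0.86)]
top small_hole []
top base [(array([220., 261.]), 0.7)]
top big_pin [(array([187., 260.]), 0.73), (array([307., 167.]), 0.17)]
top small_pin [(array([242., 248.]), 0.63)]
wrist cover [(array([310., 288.]), 0.65)]
wrist big_hole []
wrist small_hole []
wrist base []
wrist big_pin []
wrist small_pin []
```

View pics/wrist2.png

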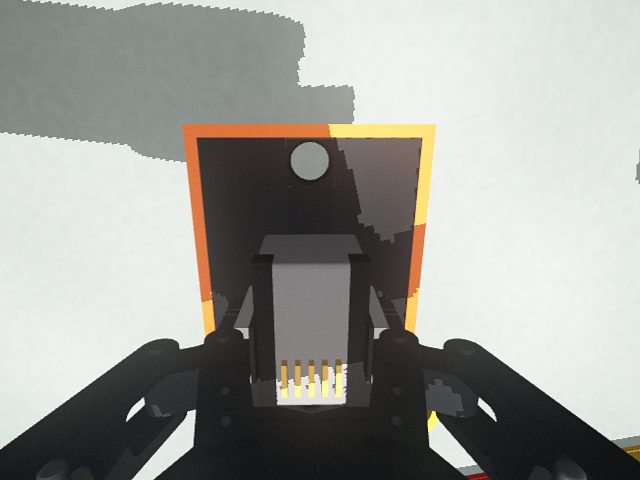

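The cover is held straight, and its big hole is visible at (310,161). I'll carry it to the base.

apply_moves:
  commands:
    - [0.02,-0.003,0,0,1]
    - [0.036,-0.0054,0,0,1]
    - [0.036,-0.0054,0,0,1]
    - [0.036,-0.0054,0,0,1]
    - [0.036,-0.0054,0,0,1]

```text
clock: 7.4
position: [0.5167, -0.0778, 0.1519]
ee_rot: [0.788, 0.616, -0.003, 0.011]
ft_force: [1.0, -0.6, -2.5]
grip_width: 0.457
```

apply_moves:
  commands:
    - [0.036,-0.0054,0,0,1]
    - [0.036,-0.0054,0,0,1]
    - [0.036,-0.0054,0,0,1]
    - [0.036,-0.0054,0,0,1]

```text
clock: 7.73
position: [0.5303, 0.0734, 0.1498]
ee_rot: [0.788, 0.615, -0.002, 0.013]
ft_force: [0.8, -0.3, -3.4]
grip_width: 0.456
```

```bash
python3 -c "
from h import *
plan((.541,.234),13.5,.15)"
```

```text
t 7.73 pos [0.5303 0.0734 0.1498] shift mm [158.4 -28.5  -3.8] heading -14.03 turn -27.53 tilt 1.49 F [ 0.8 -0.3 -3.4] w 0.456
```

apply_moves:
  commands:
    - [0.034,-0.006,-0.001,0,1]
    - [0.034,-0.006,-0.001,0,1]
    - [0.034,-0.006,0,0,1]
    - [0.03,-0.005,0,0,1]
    - [0.01,-0.002,0,0,1]

```text
clock: 8.15
position: [0.5391, 0.2308, 0.1496]
ee_rot: [0.787, 0.617, -0.0, 0.012]
ft_force: [-1.2, 0.8, -2.6]
grip_width: 0.457
```

apply_moves:
  commands:
    - [0,0,0,-6,1]
    - [0,0,0,-6,1]
    - [0,0,0,-6,1]
    - [0,0,0,-6,1]
    - [0,0,0,0,1]

```text
clock: 8.57
position: [0.5377, 0.237, 0.1494]
ee_rot: [0.631, 0.776, -0.002, 0.011]
ft_force: [0.7, 0.1, -2.7]
grip_width: 0.455
```

```bash
python3 -c "
from h import *
plan((.541,.234),13.5,.15)"
```

```text
t 8.57 pos [0.5377 0.237  0.1494] shift mm [-3.6  2.6 -0.5] heading 11.77 turn -1.73 tilt 1.25 F [ 0.7  0.1 -2.7] w 0.455
```

apply_moves:
  commands:
    - [-0.0036,0.0026,0,-1.7,1]
    - [0,0,0,0,1]
    - [0,0,0,0,1]

```text
clock: 8.82
position: [0.5412, 0.2332, 0.1494]
ee_rot: [0.623, 0.782, -0.002, 0.011]
ft_force: [-0.5, 0.5, -2.8]
grip_width: 0.456
```

```bash
cat > look.py <<'E'
from h import *
import sys
np.set_printoptions(precision=4,suppress=True)
k=sys.argv[1]
o=manip.get_obs(); zt=o["position"][2]-.014+.008
plan((.541,.234),13.5,.15)
for n in ["top","wrist"]:
    P=cam_pose(n); im,d=camera(n); cv2.imwrite(f"pics/{n}{k}.png",im[...,::-1])
    c=cloud(d,P); p=c[(d>0)&(abs(c[...,0]-.541)<.12)&(abs(c[...,1]-.234)<.12)&(abs(c[...,2]-zt)<.006)]
    r=cv2.minAreaRect(p[:,:2].astype(np.float32)*1000); print(n,"plate",len(p),np.round(r[0],1),np.round(r[1],1),round(r[2],2),p[:,2].mean())
    A=np.c_[p[:,:2],np.ones(len(p))]; print("  plane slope",np.linalg.lstsq(A,p[:,2],rcond=None)[0][:2])
    for th,z in [("big_hole",zt),("small_hole",zt),("big_pin",.077),("small_pin",.077)]:
        print(" ",n,th,[(np.round(q["xy"]),round(q["conf"],2),ray(n,q["xy"],z,P)[:2]) for q in nets.place_of(n,th)[:1]])
E
python3 look.py 3
```

```text
t 8.82 pos [0.5412 0.2332 0.1494] shift mm [ 0.8  0.  -0.6] heading 12.93 turn -0.57 tilt 1.24 F [-0.5  0.5 -2.8] w 0.456
top plate 960 [549.5 191.9] [101.1  67.5] 13.17 0.1433448669463134
  plane slope [ 0.0027 -0.0076]
  top big_hole [(array([323., 312.]), 0.52, array([ 0.4132, -0.0094]))]
  top small_hole [(array([237., 243.]), 0.69, array([0.5605, 0.1746]))]
  top big_pin []
  top small_pin [(array([241., 249.]), 0.94, array([0.5562, 0.175 ]))]
wrist plate 34723 [538.2 237.2] [100.8 143.6] 13.15 0.14410946412195738
  plane slope [-0.0047 -0.0015]
  wrist big_hole [(array([133., 411.]), 0.25, array([0.4651, 0.1484]))]
  wrist small_hole []
  wrist big_pin [(array([308., 150.]), 0.87, array([0.5248, 0.2923]))]
  wrist small_pin []
```

View pics/wrist3.png

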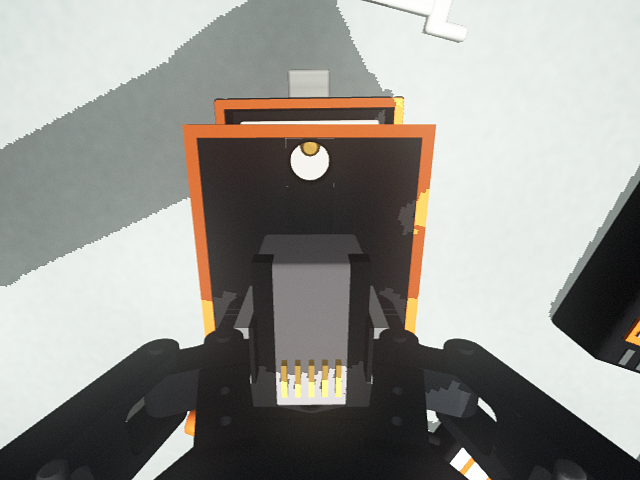

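The cover is over the base, and the brass pin's tip at (310,149) shows through the big hole, whose centre is (310,161). I'll lower to just above the tips and check again from close.

apply_moves:
  commands:
    - [0.001,0,0.015,-0.4,1]
    - [0,0,0.015,0,1]
    - [0,0,0.013,0,1]
    - [0,0,0,0,1]
    - [0,0,0,0,1]

```text
clock: 9.73
position: [0.5422, 0.2341, 0.1056]
ee_rot: [0.619, 0.785, -0.002, 0.011]
ft_force: [-0.5, 0.2, -1.8]
grip_width: 0.453
```

```bash
python3 look.py 4; python3 -c "
import cv2
a=cv2.imread('pics/wrist4.png')[100:260,200:420];b=cv2.imread('pics/top4.png')[190:320,140:300]
a=cv2.resize(a,(440,320),interpolation=2);b=cv2.resize(b,(394,320),interpolation=2)
cv2.imwrite('pics/c4.png',cv2.hconcat([a,b])[:, :800])"
```

```text
t 9.73 pos [0.5422 0.2341 0.1056] shift mm [ -0.7  -0.7 -44.4] heading 13.52 turn 0.02 tilt 1.28 F [-0.5  0.2 -1.8] w 0.453
top plate 833 [551.4 191.9] [101.2  66.2] 14.05 0.09960590801106077
  plane slope [ 0.0016 -0.0095]
  top big_hole []
  top small_hole [(array([240., 245.]), 0.85, array([0.5607, 0.1759]))]
  top big_pin []
  top small_pin [(array([241., 250.]), 0.76, array([0.5528, 0.1758]))]
wrist plate 34677 [539.6 238. ] [101.  143.6] 13.56 0.10117008235298919
  plane slope [-0.0014 -0.0005]
  wrist big_hole []
  wrist small_hole []
  wrist big_pin [(array([309., 155.]), 0.63, array([0.5264, 0.2941]))]
  wrist small_pin []
```

View pics/c4.png

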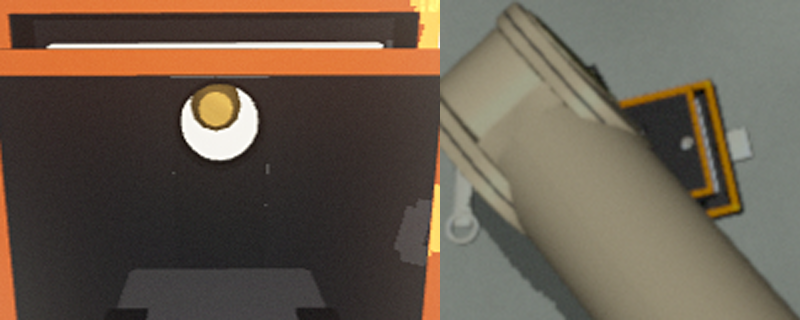

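The brass tip at (307.6,154.5) sits a little left of and beyond the centre of the big hole at (309.5,161). The arm hides most of the top view. I'll convert both to positions.

```bash
python3 - <<'E'
from h import *
np.set_printoptions(precision=4,suppress=True)
P=cam_pose("wrist"); o=manip.get_obs(); M=R.from_quat(o["ee_rot"]).as_matrix()
im=cv2.imread("pics/wrist4.png"); hsv=cv2.cvtColor(im[130:190,280:340],cv2.COLOR_BGR2HSV)
white=((hsv[...,1]<40)&(hsv[...,2]>190)); brass=((hsv[...,1]>90)&(hsv[...,2]>60)); tip=brass&(hsv[...,2]>150)
def fit(m):
    n,l,s,c=cv2.connectedComponentsWithStats(m.astype(np.uint8)); i=1+s[1:,4].argmax(); cs,_=cv2.findContours((l==i).astype(np.uint8),0,1)
    (x,y),r=cv2.minEnclosingCircle(max(cs,key=len)); return np.array([x+280,y+130]),r,s[i]
h=fit(white|brass); b=fit(brass); t=fit(tip); print(h,b,t)
H=ray(0,h[0],.1005,P); T=ray(0,t[0],.077,P); B=ray(0,b[0],.065,P)
print("hole",H,"tip",T,"body",B,"hole->tip tool mm",(M.T@(T-H))[:2]*1000)
# depth-based pin & hole
E
```

```text
(array([309.4142, 160.3417]), 19.17346954345703, array([  11,   12,   38,   38, 1115], dtype=int32)) (array([309.5, 133.5]), 29.707000732421875, array([  0,   0,  60,   8, 480], dtype=int32)) (array([309.5, 133.5]), 29.707000732421875, array([  0,   0,  60,   8, 428], dtype=int32))
hole [0.526  0.2939 0.1005] tip [0.524  0.3035 0.077 ] body [0.5242 0.3031 0.065 ] hole->tip tool mm [10.2351 -0.0367]
```

The hole and tip agree to within about 1 mm. I'll nudge +0.7 mm along tool x and lower slowly over the tapers.

apply_moves:
  commands:
    - [0.0008,-0.0004,0.004,0,1]
    - [0,0,0.005,0,1]
    - [0,0,0.005,0,1]
    - [0,0,0.003,0,1]
    - [0,0,0,0,1]

```text
clock: 10.65
position: [0.542, 0.2345, 0.0872]
ee_rot: [0.619, 0.785, -0.001, 0.012]
ft_force: [0.0, -0.1, -2.3]
grip_width: 0.453
```

```bash
python3 look.py 5; python3 -c "
import cv2
a=cv2.imread('pics/wrist5.png')[100:260,200:420]
cv2.imwrite('pics/c5.png',cv2.resize(a,(660,480),interpolation=2))"
```

```text
t 10.65 pos [0.542  0.2345 0.0872] shift mm [ -1.5  -0.4 -62.8] heading 13.51 turn 0.01 tilt 1.33 F [ 0.  -0.1 -2.3] w 0.453
top plate 804 [550.7 192. ] [100.5  65.8] 13.27 0.08116890833110119
  plane slope [ 0.0013 -0.0103]
  top big_hole []
  top small_hole [(array([241., 247.]), 0.56, array([0.5588, 0.176 ]))]
  top big_pin []
  top small_pin [(array([240., 248.]), 0.81, array([0.5564, 0.1793]))]
wrist plate 35000 [539.6 238.8] [100.7 143.1] 13.55 0.08304420429734226
  plane slope [ 0.     -0.0019]
  wrist big_hole []
  wrist small_hole []
  wrist big_pin [(array([305., 157.]), 0.62, array([0.5243, 0.2948]))]
  wrist small_pin [(array([305., 160.]), 0.24, array([0.5247, 0.2937]))]
```

View pics/c5.png

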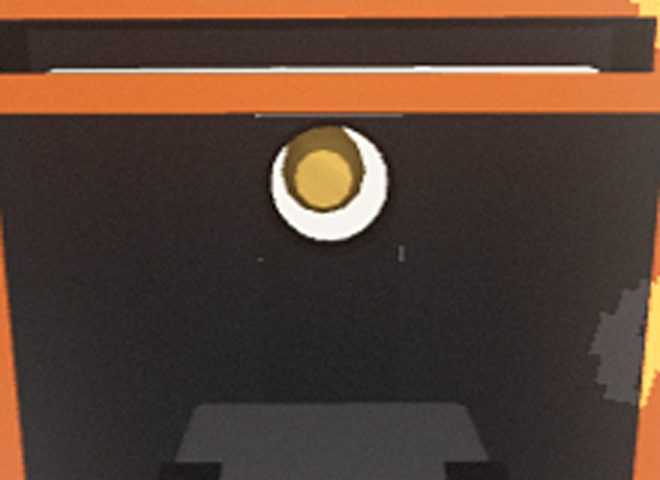

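The tip at crop (323,179) sits about 1 mm left of the hole centre at (330,183). Along tool x they agree once perspective is allowed for. I'll shift -0.8 mm in tool y and go on down.

apply_moves:
  commands:
    - [0,-0.0009,0,0,1]
    - [0,0,0.003,0,1]
    - [0,0,0.004,0,1]
    - [0,0,0.002,0,1]
    - [0,0,0,0,1]

```text
clock: 11.57
position: [0.5418, 0.2343, 0.0786]
ee_rot: [0.619, 0.785, -0.001, 0.012]
ft_force: [-0.6, 0.6, -2.0]
grip_width: 0.452
```

```bash
python3 look.py 6; python3 -c "
import cv2
a=cv2.imread('pics/wrist6.png')[100:220,240:380];b=cv2.imread('pics/top6.png')[210:290,200:280]
cv2.imwrite('pics/c6.png',cv2.hconcat([cv2.resize(a,(420,360),interpolation=2),cv2.resize(b,(360,360),interpolation=2)]))"
```

```text
t 11.57 pos [0.5418 0.2343 0.0786] shift mm [ -1.5   0.1 -71.3] heading 13.5 turn 0.0 tilt 1.39 F [-0.6  0.6 -2. ] w 0.452
top plate 772 [551.1 191.8] [100.7  65.1] 13.76 0.07255342435052793
  plane slope [ 0.0012 -0.0087]
  top big_hole []
  top small_hole [(array([242., 248.]), 0.91, array([0.557 , 0.1754]))]
  top big_pin []
  top small_pin [(array([240., 250.]), 0.6, array([0.5523, 0.1772]))]
wrist plate 35329 [539.3 238.4] [100.8 143.4] 13.55 0.07404721348510106
  plane slope [0.0007 0.0003]
  wrist big_hole []
  wrist small_hole []
  wrist big_pin [(array([308., 162.]), 0.61, array([0.5252, 0.2939]))]
  wrist small_pin []
```

View pics/c6.png

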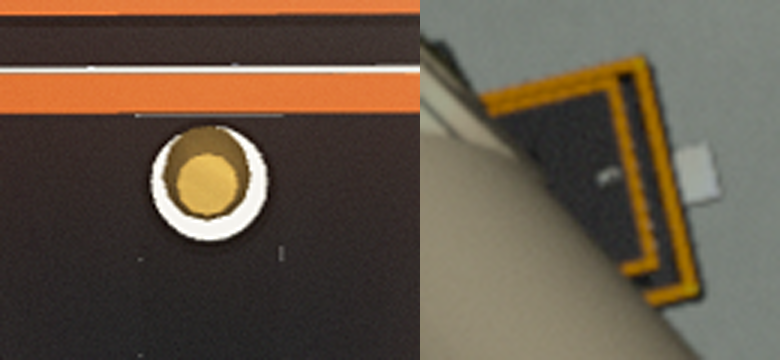

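The big pin now sits centred in the big hole: tip (208,184), hole (209,183) in the crop. The small pin shows in the small hole in the top view at (608,177). I'll continue down slowly.

apply_moves:
  commands:
    - [0.0004,0,0.003,0,1]
    - [0,0,0.004,0,1]
    - [0,0,0.002,0,1]
    - [0,0,0,0,1]

```text
clock: 12.4
position: [0.5423, 0.2347, 0.0695]
ee_rot: [0.619, 0.785, -0.0, 0.012]
ft_force: [-0.2, 0.1, -3.0]
grip_width: 0.456
```

```bash
python3 -c "
from h import *
for i in range(1): plan((.541,.234),13.5,.05)
print(manip.get_obs()['torque'])"
```

```text
t 12.4 pos [0.5423 0.2347 0.0695] shift mm [-0.  -1.8 19.5] heading 13.49 turn -0.01 tilt 1.43 F [-0.2  0.1 -3. ] w 0.456
[0.04539502 0.04182374 0.0078155 ]
```

apply_moves:
  commands:
    - [0,0,0.0015,0,1]
    - [0,0,0.001,0,1]

```text
clock: 12.57
position: [0.5423, 0.2347, 0.0666]
ee_rot: [0.619, 0.785, -0.0, 0.012]
ft_force: [0.2, 0.9, -2.8]
grip_width: 0.453
```

apply_moves:
  commands:
    - [0,0,0.0015,0,1]

```text
clock: 12.65
position: [0.5424, 0.2347, 0.0652]
ee_rot: [0.619, 0.785, -0.0, 0.012]
ft_force: [-0.2, -0.8, 1.7]
grip_width: 0.453
```

apply_moves:
  commands:
    - [0,0,0.0015,0,1]

```text
clock: 12.73
position: [0.5424, 0.2347, 0.0639]
ee_rot: [0.619, 0.785, -0.0, 0.012]
ft_force: [-3.1, -1.3, 3.5]
grip_width: 0.451
```

apply_moves:
  commands:
    - [0,0,0.001,0,1]

```text
clock: 12.82
position: [0.5424, 0.2347, 0.0631]
ee_rot: [0.619, 0.785, -0.0, 0.012]
ft_force: [-2.2, -1.6, 4.2]
grip_width: 0.451
```

apply_moves:
  commands:
    - [0,0,0.001,0,1]

```text
clock: 12.9
position: [0.5424, 0.2347, 0.0623]
ee_rot: [0.619, 0.785, -0.0, 0.013]
ft_force: [-3.2, -2.1, 4.6]
grip_width: 0.453
```

```bash
python3 look.py 7; python3 look.py 8 | head -2; python3 -c "
import cv2
a=cv2.imread('pics/wrist7.png')[100:220,240:380];b=cv2.imread('pics/top7.png')[210:290,200:280]
cv2.imwrite('pics/c7.png',cv2.hconcat([cv2.resize(a,(420,360),interpolation=2),cv2.resize(b,(360,360),interpolation=2)]))"
```

```text
t 12.9 pos [0.5424 0.2347 0.0623] shift mm [ -2.1  -0.2 -87.6] heading 13.49 turn -0.01 tilt 1.44 F [-3.2 -2.1  4.6] w 0.453
top plate 738 [551.3 191.9] [101.   64.9] 14.23 0.0563265649335376
  plane slope [-0.0007  0.005 ]
  top big_hole []
  top small_hole [(array([241., 248.]), 0.9, array([0.56  , 0.1784]))]
  top big_pin []
  top small_pin [(array([242., 251.]), 0.81, array([0.5514, 0.174 ]))]
wrist plate 34686 [539.2 239. ] [100.6 142.4] 13.54 0.05698731669350001
  plane slope [0.0003 0.0012]
  wrist big_hole []
  wrist small_hole []
  wrist big_pin [(array([308., 170.]), 0.79, array([0.5256, 0.2931]))]
  wrist small_pin []
t 13.4 pos [0.5424 0.2347 0.0621] shift mm [ -2.1  -0.2 -87.9] heading 13.49 turn -0.01 tilt 1.43 F [-3.7 -2.6  3.8] w 0.452
top plate 736 [551.7 191.7] [100.9  64.4] 13.56 0.055951048529419546
```

View pics/c7.png

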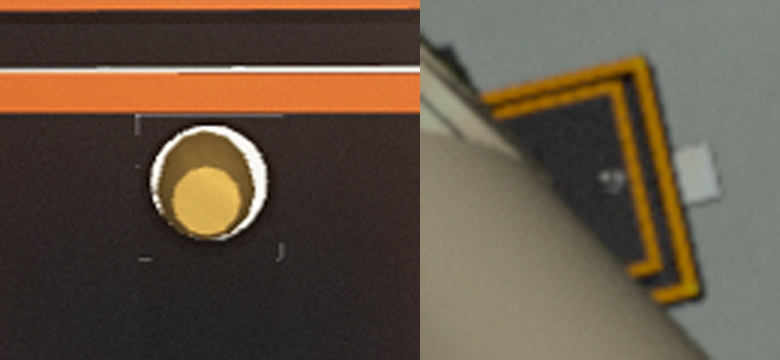

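The cover is on both pins and the bed is about 3 mm down. The side force of about 4 N and the gap on the right of the pin both say to shift slightly along -tool y. I'll do that while pressing on.

apply_moves:
  commands:
    - [0,-0.0008,0.001,0,1]

```text
clock: 13.98
position: [0.5424, 0.2347, 0.0615]
ee_rot: [0.619, 0.785, 0.0, 0.013]
ft_force: [1.4, -1.5, 6.4]
grip_width: 0.449
```

apply_moves:
  commands:
    - [0,-0.0003,0.001,0,1]

```text
clock: 14.07
position: [0.5424, 0.2347, 0.0607]
ee_rot: [0.619, 0.785, 0.001, 0.013]
ft_force: [-3.1, -2.7, 5.9]
grip_width: 0.453
```

apply_moves:
  commands:
    - [0,0,0.001,0,1]

```text
clock: 14.15
position: [0.5424, 0.2347, 0.0599]
ee_rot: [0.619, 0.785, 0.001, 0.013]
ft_force: [-3.9, -1.8, 6.8]
grip_width: 0.455
```

```bash
python3 look.py 9;python3 look.py 10|head -4
```

```text
t 14.15 pos [0.5424 0.2347 0.0599] shift mm [ -2.1   0.  -90.1] heading 13.47 turn -0.03 tilt 1.5 F [-3.9 -1.8  6.8] w 0.455
top plate 734 [551.3 192.2] [100.8  64.8] 14.01 0.05368830260597567
  plane slope [-0.0047 -0.0024]
  top big_hole []
  top small_hole [(array([245., 248.]), 0.8, array([0.5605, 0.1694]))]
  top big_pin [(array([245., 248.]), 0.2, array([0.5584, 0.1667]))]
  top small_pin [(array([241., 250.]), 0.87, array([0.5528, 0.176 ]))]
wrist plate 34654 [539.2 238.9] [100.9 142.5] 13.52 0.054607242146943166
  plane slope [0.0012 0.0014]
  wrist big_hole []
  wrist small_hole []
  wrist big_pin [(array([310., 170.]), 0.59, array([0.5263, 0.2938]))]
  wrist small_pin []
t 14.65 pos [0.5424 0.2347 0.0599] shift mm [ -2.1   0.  -90.1] heading 13.48 turn -0.02 tilt 1.5 F [-3.5 -2.2  7.6] w 0.454
top plate 738 [551.4 192. ] [100.8  64.9] 14.09 0.05375623876900331
  plane slope [ 0.0067 -0.0116]
  top big_hole []
```

The force, the TCP drop (about 6 mm since contact) and the plate height (bed about 6 mm down) all give about 10 N on the bed, and the arm is steady. I'm handing in.

```bash
python3 -c "
from h import *
plan((.541,.234),13.5,.05); print(workorder.hand_in()); plan((.541,.234),13.5,.05)"
```

```text
t 15.15 pos [0.5424 0.2347 0.0599] shift mm [-0.2 -1.7  9.8] heading 13.48 turn -0.02 tilt 1.5 F [-3.4 -2.   6.8] w 0.456
the job is handed in; nothing more can be done
None
the job is handed in; nothing more can be done
```

I gripped the cover by its dock, lifted it clear, turned it about 26° and lowered it over both pins, big hole on the big brass pin. I then pressed it down and handed in at about 15 s, still holding it with the grip set to 90 N.

**Pressing force:** the wrist showed about 7 N downward, plus about 2.7 N for the cover's weight, so about 10 N. The bed was about 6 mm down by both the tool's travel and the plate height, well short of its stop. The tool position did not change over the last second before hand-in.

**Fit:** the plate was level to about 0.01 rad by depth. The pictures showed the big pin through the big hole and the small pin in the small hole.

**What disagreed or went unchecked:**
- **Side force:** a steady 4 N remained at the end. A shift of about 1 mm to relieve it did not move the cover.
- **Tool tilt:** the tool ended tilted about 1.5°, about as it was when it gripped the cover, so the cover itself stayed level.
- **Small hole:** the arm partly hid it from the top camera, and the networks' estimates there scattered by up to about 11 mm. I relied on the picture instead.
- **Bystanders:** I did not measure them again. The carry passed well above them.

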